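Bolt the transfer chest

ROBOT

A 6-joint arm with a two-finger parallel gripper is mounted at the origin on the work surface. World frame = base frame: x ahead of the robot, y to its left, z up, the work surface at z = 0. Lengths are in m, angles in degrees, forces in N, time in s.
With the tool pointing down it reaches from about 0.375 to 0.9 m from the base axis. Payload 3.1 kg.
Tool frame: the origin (TCP) lies between the finger pads; the fingertips stand 22 mm ahead of it and the grasp point (between the pads) lies 3 mm ahead of it; z points along the fingers, y is the line along which they close (so a half turn about z gives the same grasp; the last joint's range is limited). The gripper opens to 87 mm and grips with 3 to 60 N. Pads are 19 mm wide; open, the fingers measure 117 mm over their backs; the gripper's body (75 mm by 190 mm) begins 51 mm behind the grasp point.
Start: joints at [-80.587, 30.224, 82.088, -0, 67.689, -10.227], TCP at [0.21, -0.589, 0.245] pointing down, gripper open.
Joint ranges: [-176.69, 176.69], [-43.24, 126.21], [12.49, 139.97], [-82, 262], [0, 151.66], [-163.58, 163.58]. Speed limits (degrees/s): [159.86, 159.86, 180, 180, 180, 180].

INTERFACE

Orientations are given as a 3x3 rotation matrix whose columns are the frame's x, y, z axes.
In Python, from rig import bot, capture, search_frame, outline_of, spot_point gives the robot as it stands.
- The arm moves only by the tool jog_arm, never from a script. Its argument "rows" is text: rows parted by semicolons, each of 7 numbers parted by spaces: the opening, from 0 (shut) to 1 (fully open), then the shift along the tool's x, y, z as a fraction of full scale, then the turn, a rotation vector about the tool's x, y, z as a fraction of full scale. A call has 1 to 20 rows; each row is the pose to reach, as a shift and turn from the pose commanded when the call began, along the tool's axes at that moment; what a row does not reach only later rows make up. Full scale, the value 1, is 0.5 m for a shift and pi/4 rad for a turn. A row lasts 1/12 s, in which the tool goes at most 41.7 mm and 7.16 degrees, less where a joint would pass 70% of its speed; a pose out of reach is approached as far as the arm can. A call with a number of a shift or a turn outside -1 to 1 is refused whole. A call with a gripper value outside its range is refused whole. The fingers move at their own pace and stop on an object; the grip force is fixed at half the most. Time passes only in rows, so rows that repeat a pose let the fingers close. It gives the time, the measured TCP pose, the force, the opening and the grip force at its end, in the units of the state.
- bot.read_state(): the state, without advancing time (a new reading comes with each control period).
- capture(name): name is "scene" or "top" or "wrist"; returns a dict with "pixels" (480x640x3 uint8, red, green, blue), "fx", "fy", "cx", "cy" (pixels), "R" (3x3) and "t" (3): a world point X has camera coordinates R X + t; the wrist camera has in their place "mount" (4x4, takes a point from camera to tool coordinates, whose origin is the TCP and whose axes are the flange's). Camera axes: x right, y down, z forward; pixel columns grow to the right and rows downward; lengths in m; the calibration is good to about 2 mm. A picture is of the moment at which its call begins: read the wrist's pose just before it. There is no depth.
- bot.hand_in(): hands the job in; it is judged then, once.
Trained networks look in a picture, given as the dict that the camera call returned (one of the last four; its "shot" number tells which), for a name from the list of things; names that differ only in an ending like _2 or _b are one class to them, and where a whole thing is asked for, a point or a joint stands for the part that bears it (a point fixed in the world has none). Each returns a list of dicts, best first, with "conf" (0 to 1); they miss things now and then, are a little off and sometimes report something else, mostly with a low value. They report only what shows in the picture. A call takes as long as a camera call.
- search_frame(label, picture): "point" ([x, y, z] in m, in world coordinates, good to about 4 mm: the middle of the surface that is visible of it).
- outline_of(label, picture): "region" (480x640 bool, what is visible of it).
- spot_point(label, picture): "point" ([x, y, z] in m, in world coordinates, good to about 4 mm: a listed point, or the origin of a listed thing).
The state is a dict: "time_s": time; "joint_positions": joint angles; "qvel": joint speeds; "tau": joint torques, N m; "position": TCP position; "tcp_rot": TCP orientation; "force": force on the tool from outside, world axes, zero at the start; "moment": the same for the moment, N m; "opening": opening from 0.0 (shut) to 1.0 (fully open); "grasp_force": force on a finger pad.
Only numpy, scipy, OpenCV 4.12 (cv2) and the standard library are available. Lean on these libraries where they do the work, as an engineer would, in place of code of your own. Each camera call takes 0.05 s, during which the arm holds its last target. There are 200 camera calls.

TASK

Bolt the white transfer chest shut. With one fingertip press the spring-loaded catch bar all the way down and keep it down, while the other fingertip pushes the bolt by its upright tab until it is fully home in the keeper on the lid; only then let the catch spring up again. Only press and push: do not open the lid, and leave the jar and the vial on the chest and the flask on the hotplate standing where they are.

Things in the scene. Friction and masses are not known exactly. Their poses are not given: they have to be found in the camera images.
- chest: White steel chest, 270 (its x) by 360 (its y) by 90 mm high, fixed, left or right of the robot, turned up to 0.3 rad. Origin at the centre of its underside, z up. A seam crosses its top at y = +30 mm: to -y a fixed deck with the bolt mechanism (parallel to chest y), to +y the hinged lid with a black arch handle. Heights below, where so said, are above the chest's flat top.
- catch_top (a point): Centre of the upper face of the spring catch, a steel press bar 120 mm long (chest y), 18 wide (chest x), 6 thick, at chest x = -26, y = -78 mm, 29 mm above the chest top when up. It can be pressed anywhere along its length, and a fingertip can slide along it while holding it down. From it a low pawl arm runs across to the bolt's comb at chest y = -30 mm.
- catch (a joint): How far the catch bar is pressed down, m: 0 = up, 0.009 = down on its stop. Spring: about 3 N to start, 5 N at the stop. Beyond 0.005 its pawl is clear of the bolt's comb; less than that, the comb (12 mm pitch) stops the bolt within 2 mm.
- tab_face (a point): Centre of the pushing face (facing chest -y) of the bolt's upright tab: a steel plate 28 mm wide (chest x), 8 thick, from 12 to 52 mm above the chest top. The point is 37 mm above the top, at chest x = +26 mm: 52 mm across from the catch bar's middle. The flat bolt bar runs under it both ways, upper face 12 mm above the top; a fingertip at pressed-catch height (20 mm) clears it.
- bolt (a joint): Travel of the bolt towards the lid (chest +y), m: about 0 at the start (drawn back), 0.048 = fully home against its stop, nose through the keeper. Friction 2.5 N; it stays where it is left. At 0.045 and beyond, the pawl finds the last gap of the comb and the catch can rise fully.
- keeper (a point): Top middle of the keeper, a small steel arch on the lid, 29 mm wide, 16 long (chest y), 17 mm above the chest top, at chest x = +26, y = +50 mm; the bolt's nose ends inside it. Two similar steel bridges (16.5 mm above the top, 12 mm long, chest x 2 to 41 mm) guide the bolt bar at chest y = -130 and +12 mm.
- lid (a joint): Opening angle of the chest's hinged lid, rad: 0 = shut. Its hinge is on the chest's +y edge; leave it shut.
- jar: Small amber jar with a white cap, 36 mm across, 50 mm high, loose on the chest's deck behind the mechanism; origin at its base. Leave it.
- vial: Small clear vial with a black cap, 28 mm across, 55 mm high, loose on the lid; origin at its base. Leave it.
- flask: Conical glass flask, 76 mm across at its base, 108 mm high, standing on the stirring hotplate (87 mm high); origin at its base. Leave it.

How it is judged (in metres and radians):
On the way, in this order (a step that is already met when the one before it is completed fails the run):
1. the catch is pressed down while the bolt is still drawn back (value of joint catch above 0.005 m and value of joint bolt below 0.006 m), for 0.1 s.
2. the bolt is fully home with the catch still held down by the fingers (value of joint bolt above 0.044 m and value of joint catch above 0.005 m and contact force between the fingers and catch above 1 N), for 0.1 s.
At the end, for the whole second after the job is handed in: The bolt is within 4 mm of fully home (joint above 0.044 m), the catch has sprung up again (within 2 mm), the lid is shut (value of joint bolt above 0.044 m and value of joint catch below 0.002 m and value of joint lid below 0.03 rad); the robot touches nothing.
It fails at once if the catch is let up while the bolt is part way (value of joint bolt between 0.008 and 0.04 m and value of joint catch below 0.003 m).
It fails at once if the lid is opened (value of joint lid above 0.06 rad).
It fails at once if the jar, vial or flask is moved more than 30 mm, lifted or carried (distance of any of jar, vial, flask from where it was at the start of the episode above 0.03 m).
It fails at once if the jar, vial or flask is knocked over (angle between any of jar, vial, flask's own z axis and vertical above 0.5 rad).
It also fails if it takes over 32 s, if anything falls off the work surface, if the arm or the gripper's body presses on something with over 40 N, if the wrist force passes 120 N, or if a joint passes its speed limit or range.

## Working session

There is one attempt and no reset: what is moved stays moved. The work goes in short steps, Python scripts to look and compute and a tool call to move; the robot and the scene stay as the last step left them, time stands still between calls to the robot, and variables do not carry over. Pictures are saved under pics/ and viewed, at most 10 in all, crops included, and the job is handed in when it is done.

Besides the shell and the picture viewer there is one more tool, called after "Request:" in YAML: its name, and indented under it one key for each argument. jog_arm: Moves the arm, as the interface text tells. Its arguments: {"type":"object","properties":{"rows":{"type":"string"}},"required":["rows"]}

```bash
ls; mkdir -p pics
python3 - <<'E'
from rig import bot, capture, search_frame, outline_of, spot_point
import cv2,numpy as np
s=bot.read_state();print(s)
for c in ("scene","top"):
    p=capture(c);cv2.imwrite(f"pics/{c}0.png",p["pixels"][:,:,::-1])
    for l in ("chest","catch_top","tab_face","keeper","jar","vial","flask"):
        r=spot_point(l,p);print(c,l,[(np.round(q["point"],4),round(q["conf"],2)) for q in r[:2]])
E
```

```text
pics
{'time_s': 0.0, 'joint_positions': array([-8.05845108e+01,  3.02775965e+01,  8.21564254e+01, -1.47151865e-03,
        6.76866102e+01, -1.02265478e+01]), 'qvel': array([-0.03340977, -0.05687405, -0.05440902, -0.02267402,  0.08500215,
       -0.00802826]), 'tau': array([ 1.49333155e-04, -4.40036881e+01, -1.76591080e+01,  6.34523551e-02,
        5.81700832e-02, -1.53030060e-04]), 'position': array([ 0.21000604, -0.5879455 ,  0.24358603]), 'tcp_rot': array([[ 9.41807862e-01,  3.36151477e-01, -3.67871930e-04],
       [ 3.36151496e-01, -9.41805646e-01,  2.07317492e-03],
       [ 3.50436952e-04, -2.07619314e-03, -9.99997783e-01]]), 'force': array([-0.36017767, -0.28905833, -1.48309015]), 'moment': array([ 0.00615786,  0.00322588, -0.00918152]), 'grasp_force': 0.0, 'opening': 0.9968181586120518}
scene chest [(array([ 5.153e-01, -2.146e-01,  1.000e-04]), 0.56)]
scene catch_top [(array([ 0.4828, -0.2909,  0.1202]), 0.59)]
scene tab_face [(array([ 0.5335, -0.3049,  0.127 ]), 0.8), (array([ 0.5413, -0.1638,  0.1083]), 0.25)]
scene keeper [(array([ 0.5445, -0.1656,  0.1065]), 0.73)]
scene jar []
scene vial [(array([ 0.4355, -0.1048,  0.0888]), 0.77)]
scene flask [(array([0.533 , 0.1844, 0.0884]), 0.85)]
top chest [(array([ 0.5173, -0.2146,  0.0012]), 0.62), (array([ 0.5326, -0.3018,  0.1261]), 0.27)]
top catch_top [(array([ 0.4783, -0.2894,  0.1176]), 0.93), (array([ 0.602 , -0.2976,  0.0891]), 0.62)]
top tab_face [(array([ 0.5333, -0.3037,  0.1264]), 0.95)]
top keeper [(array([ 0.548 , -0.1632,  0.1072]), 0.56)]
top jar [(array([ 0.6041, -0.3   ,  0.0912]), 0.57)]
top vial [(array([ 0.4393, -0.1116,  0.0861]), 0.58)]
top flask [(array([0.5322, 0.1794, 0.089 ]), 0.66)]
```

View pics/top0.png

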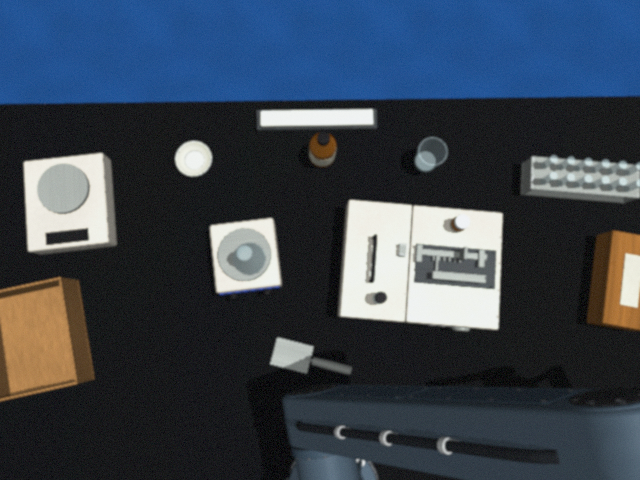

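View pics/scene0.png

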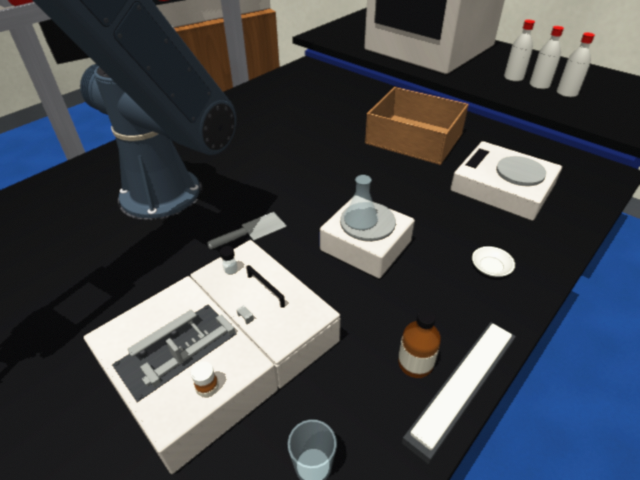

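The top view shows the chest at (340–503, 200–330), with its +y towards the left of the image, so the yaw is about -5°. The mechanism is at (415–495, 245–290), the jar at (460,223) and the vial at (380,297). The network points agree with this, and the tab face is at chest y of about -88 mm. I'll move above the mechanism.

Request:
jog_arm:
  rows: "0.43 0.742 -0.311 0 0 0 -1;0.43 0.742 -0.311 0 0 0 -1;0.43 0.742 -0.311 0 0 0 -1;0.43 0.742 -0.311 0 0 0 -1;0.43 0.742 -0.311 0 0 0 -1;0.43 0.742 -0.311 0 0 0 -1;0.43 0.742 -0.311 0 0 0 -1;0.43 0.742 -0.311 0 0 0 -1;0.43 0.742 -0.311 0 0 0 -1;0.43 0.742 -0.311 0 0 0 -1;0.43 0.742 -0.311 0 0 0 -1;0.43 0.742 -0.311 0 0 0 -1;0.43 0.742 -0.311 0 0 0 -1;0.43 0.742 -0.311 0 0 0 -1"

```text
time_s: 1.97
position: [0.5063, -0.3185, 0.2445]
tcp_rot: [[0.43, 0.903, -0.0], [0.903, -0.43, -0.0], [-0.0, -0.0, -1.0]]
force: [0.0, -0.1, 0.2]
opening: 0.424
grasp_force: 0.0
```

Request:
jog_arm:
  rows: "0.43 0 0 0 0 0 -0.44;0.43 0 0 0 0 0 -0.44;0.43 0 0 0 0 0 -0.44;0.43 0 0 0 0 0 -0.44;0.43 0 0 0 0 0 -0.44;0.43 0 0 0 0 0 -0.44"

```text
time_s: 2.47
position: [0.5066, -0.3183, 0.2446]
tcp_rot: [[0.101, 0.995, -0.0], [0.995, -0.101, -0.0], [-0.0, -0.0, -1.0]]
force: [0.1, 1.0, -0.1]
opening: 0.429
grasp_force: 0.0
```

Run:
```python
from rig import bot, capture, search_frame, outline_of, spot_point
import cv2,numpy as np
from scipy.optimize import least_squares
s=bot.read_state();print(s["time_s"],s["position"],s["tcp_rot"],s["force"],s["opening"])
W={}
for c in ("wrist","top"):
    p=capture(c);cv2.imwrite(f"pics/{c}1.png",p["pixels"][:,:,::-1])
    for l in ("chest","catch_top","tab_face","keeper","jar"):
        r=spot_point(l,p);print(c,l,[(np.round(q["point"],4),round(q["conf"],2)) for q in r[:2]])
    if c=="wrist": print(np.round(p["mount"],4),p["fx"],p["cx"],p["cy"])
```

```text
2.4667 [ 0.50662511 -0.31829472  0.24457303] [[ 1.00620124e-01  9.94924917e-01 -1.89521814e-05]
 [ 9.94924917e-01 -1.00620125e-01 -1.90379969e-05]
 [-2.08483484e-05 -1.69403919e-05 -1.00000000e+00]] [ 0.13213577  1.04103332 -0.12944265] 0.429272465026116
wrist chest [(array([ 0.5116, -0.2163, -0.0012]), 0.6)]
wrist catch_top [(array([ 0.4759, -0.287 ,  0.1209]), 0.77)]
wrist tab_face [(array([ 0.5298, -0.305 ,  0.124 ]), 0.66)]
wrist keeper []
wrist jar [(array([ 0.6053, -0.2976,  0.087 ]), 0.94)]
[[-4.000e-04 -9.573e-01 -2.892e-01  7.850e-02]
 [ 1.000e+00 -4.000e-04  0.000e+00  7.000e-04]
 [-1.000e-04 -2.892e-01  9.573e-01 -1.403e-01]
 [ 0.000e+00  0.000e+00  0.000e+00  1.000e+00]] 414.24855981912685 316.9032827894381 229.16780693840366
top chest [(array([ 0.5168, -0.2162,  0.0006]), 0.88)]
top catch_top [(array([ 0.4756, -0.2893,  0.1177]), 0.58)]
top tab_face [(array([ 0.5306, -0.304 ,  0.1259]), 0.58), (array([ 0.6036, -0.2975,  0.0914]), 0.54)]
top keeper [(array([ 0.5463, -0.1626,  0.1081]), 0.56)]
top jar [(array([ 0.6001, -0.2993,  0.0906]), 0.5)]
```

```bash
cat > h.py <<'E'
import numpy as np,cv2
from rig import bot,capture
def fit():
    C=np.array([[0,0],[0,0],[-26,-78],[-26,-78],[-26,-78],[26,50],[26,50]])/1e3
    W=np.array([[.5163,-.2154],[.5116,-.2163],[.4805,-.2902],[.4759,-.287],[.4756,-.2893],[.5463,-.1644],[.5463,-.163]])
    c,w=C.mean(0),W.mean(0); z=((W-w)@[1,1j]*((C-c)@[1,-1j])).sum()
    a=np.angle(z); R=np.array([[np.cos(a),-np.sin(a)],[np.sin(a),np.cos(a)]]); return a,R,w-R@c
def draw(name,a,o,tabf,fn,bar=29):
    s=bot.read_state(); p=capture(name); im=p["pixels"][:,:,::-1].copy()
    def proj(P):
        P=np.array(P)/1e3; c,d=np.cos(a),np.sin(a)
        X=np.c_[o[0]+c*P[:,0]-d*P[:,1],o[1]+d*P[:,0]+c*P[:,1],P[:,2]+.09]
        if name=="wrist":
            M=p["mount"];T=(X-s["position"])@s["tcp_rot"]; K=(T-M[:3,3])@M[:3,:3]
        else: K=X@p["R"].T+p["t"]
        return np.c_[p["fx"]*K[:,0]/K[:,2]+p["cx"],p["fy"]*K[:,1]/K[:,2]+p["cy"]]
    rect=lambda x0,x1,y0,y1,z:[(x0,y0,z),(x1,y0,z),(x1,y1,z),(x0,y1,z)]
    for r,col in ((rect(-35,-17,-138,-18,bar),(0,0,255)),(rect(2,41,-136,-124,16.5),(0,255,0)),(rect(2,41,6,18,16.5),(0,255,0)),
      (rect(11.5,40.5,42,58,17),(255,0,255)),(rect(12,40,tabf,tabf+8,52),(0,255,255)),(rect(-135,135,-180,180,0),(255,128,0)),([(-135,30,0),(135,30,0)],(255,128,0))):
        cv2.polylines(im,[np.round(proj(r)*16).astype(np.int32)],True,col,1,cv2.LINE_AA,4)
    return im
E
python3 - <<'E'
from h import *
a,R,o=fit();print(a,np.degrees(a),o)
t=R.T@(np.array([.5317,-.3043])-o);print("tab",t)
im=draw("wrist",a,o,t[1]*1e3,"")
cv2.imwrite("pics/w2.png",im)
E
```

```text
-0.1203983939563578 -6.8983198338527 [ 0.5134866  -0.21367041]
tab [ 0.02896686 -0.08778594]
```

View pics/w2.png

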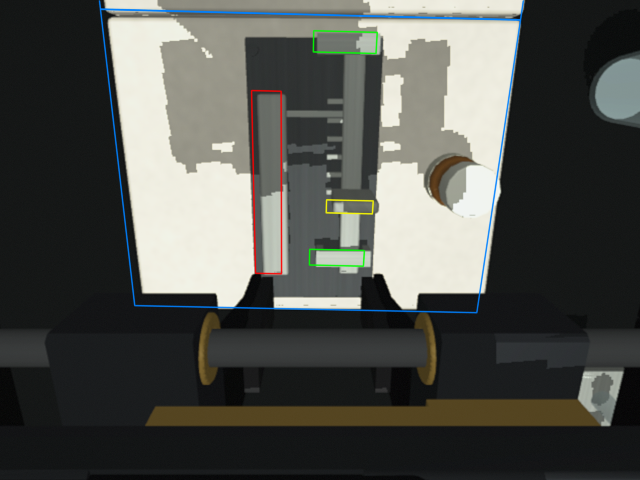

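The wrist view shows the catch bar at about (258–288, 95–273), the bridges at rows 43 and 258, and the tab at about (350,205). My overlay is turned about 1° too far, so I'll refit from these pixels.

```bash
cat >> h.py <<'E'
def refit(pts,px):
    from scipy.optimize import least_squares
    s=bot.read_state(); p=capture("wrist"); M=p["mount"]; P=np.array(pts)/1e3
    def f(v):
        c,d=np.cos(v[0]),np.sin(v[0]); X=np.c_[v[1]+c*P[:,0]-d*P[:,1],v[2]+d*P[:,0]+c*P[:,1],P[:,2]+.09]
        K=((X-s["position"])@s["tcp_rot"]-M[:3,3])@M[:3,:3]
        return (np.c_[p["fx"]*K[:,0]/K[:,2]+p["cx"],p["fy"]*K[:,1]/K[:,2]+p["cy"]]-px).ravel()
    return least_squares(f,[-.1,.514,-.214],loss="soft_l1")
E
python3 - <<'E'
from h import *
pts=[(-35,-18,29),(-17,-18,29),(-35,-138,29),(-17,-138,29),(2,-124,16.5),(2,-136,16.5),(2,6,16.5),(2,18,16.5),(41,6,16.5)]
px=np.array([(258,95),(284,95),(264,273),(288,273),(316,251),(316,265),(316,53),(316,35),(379,54)])
r=refit(pts,px);print(r.x,np.degrees(r.x[0]));print(np.round(r.fun.reshape(-1,2),1))
a,o=r.x[0],r.x[1:]
c,d=np.cos(a),np.sin(a);R=np.array([[c,-d],[d,c]])
t=R.T@(np.array([.5317,-.3043])-o);print("tab",t)
im=draw("wrist",a,o,t[1]*1e3,"")
cv2.imwrite("pics/w3.png",cv2.resize(im[20:300,210:410],None,fx=2.1,fy=2.1,interpolation=cv2.INTER_CUBIC))
np.save("pose.npy",r.x)
E
```

```text
[-0.09808366  0.51553689 -0.21531067] -5.619779928541259
[[-2.5 -1.1]
 [ 1.  -1.1]
 [-1.2  2.8]
 [ 0.7  2.8]
 [ 0.1 -0.3]
 [ 0.1  1.4]
 [ 0.2  0.9]
 [ 0.2 -2.2]
 [-0.2 -0.1]]
tab [ 0.02479983 -0.08697882]
```

View pics/w3.png

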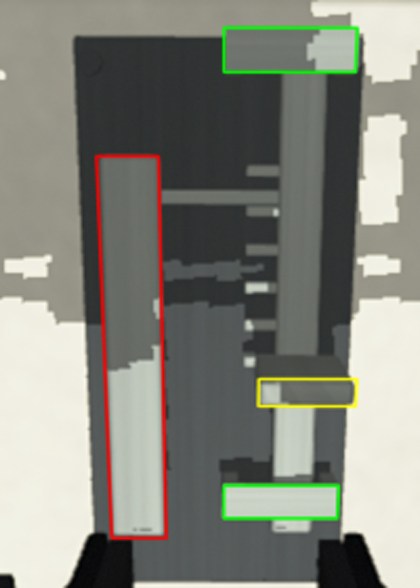

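The fit is good: the chest origin is (0.5155, -0.2153), yaw -5.6°, and the tab face is at chest y -87 mm. I'll descend to about 5 mm above the bar, with TCP at chest (0, -104).

Request:
jog_arm:
  rows: "0.43 -0.0012 -0.0024 0.08 0 0 0;0.43 -0.0012 -0.0024 0.15 0 0 0;0.43 -0.0012 -0.0024 0.18 0 0 0;0.43 -0.0012 -0.0024 0.197 0 0 0;0.43 -0.0012 -0.0024 0.197 0 0 0;0.43 -0.0012 -0.0024 0.197 0 0 0"

```text
time_s: 3.72
position: [0.5064, -0.3183, 0.1464]
tcp_rot: [[0.097, 0.995, 0.001], [0.995, -0.097, -0.001], [-0.0, 0.001, -1.0]]
force: [0.8, 1.1, 0.9]
opening: 0.429
grasp_force: 0.0
```

Run:
```python
from h import *
v=np.load("pose.npy")
im=draw("wrist",v[0],v[1:],-87,"")
cv2.imwrite("pics/w4.png",im)
```

```text
(no output)
```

View pics/w4.png

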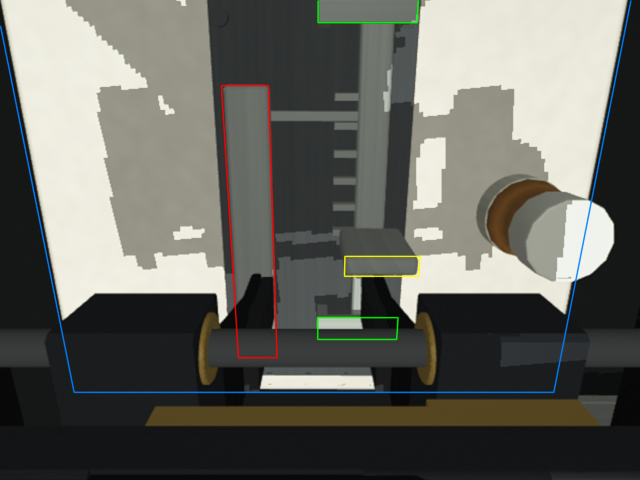

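The overlay still matches. The left finger stands over the bar and the right finger behind the tab. Next I press.

Request:
jog_arm:
  rows: "0.43 0 -0.002 0.006 0 0 0;0.43 0 -0.002 0.011 0 0 0;0.43 0 -0.002 0.016 0 0 0;0.43 0 -0.002 0.016 0 0 0;0.43 0 -0.002 0.016 0 0 0"

```text
time_s: 4.18
position: [0.5056, -0.3185, 0.1389]
tcp_rot: [[0.097, 0.995, 0.002], [0.995, -0.097, -0.002], [-0.001, 0.002, -1.0]]
force: [0.6, -0.4, 4.6]
opening: 0.435
grasp_force: 1.8
```

Request:
jog_arm:
  rows: "0.43 0 0 0.004 0 0 0;0.43 0 0 0.007 0 0 0;0.43 0 0 0.011 0 0 0;0.43 0 0 0.011 0 0 0;0.43 0 0 0.011 0 0 0"

```text
time_s: 4.6
position: [0.5056, -0.3185, 0.1328]
tcp_rot: [[0.097, 0.995, 0.001], [0.995, -0.097, -0.001], [-0.001, 0.002, -1.0]]
force: [1.4, -1.3, 4.8]
opening: 0.434
grasp_force: 2.5
```

The catch is down about 8 mm, and the 4.8 N matches the spring. Next I push along tool x.

Request:
jog_arm:
  rows: "0.43 0.006 0 0.001 0 0 0;0.43 0.012 0 0.001 0 0 0;0.43 0.018 0 0.001 0 0 0;0.43 0.024 0 0.001 0 0 0;0.43 0.03 0 0.001 0 0 0;0.43 0.036 0 0.001 0 0 0;0.43 0.042 0 0.001 0 0 0;0.43 0.048 0 0.001 0 0 0;0.43 0.048 0 0.001 0 0 0"

```text
time_s: 5.35
position: [0.5077, -0.2959, 0.1325]
tcp_rot: [[0.096, 0.995, 0.001], [0.995, -0.096, -0.004], [-0.004, 0.002, -1.0]]
force: [0.8, -5.2, 4.3]
opening: 0.429
grasp_force: 3.4
```

Run:
```python
from h import *
v=np.load("pose.npy")
im=draw("wrist",v[0],v[1:],-70,"",20)
cv2.imwrite("pics/w5.png",im)
s=bot.read_state();print(s["position"],s["force"])
```

```text
[ 0.50776021 -0.29596449  0.13251339] [-0.67933666 -4.82150943  4.31375287]
```

View pics/w5.png

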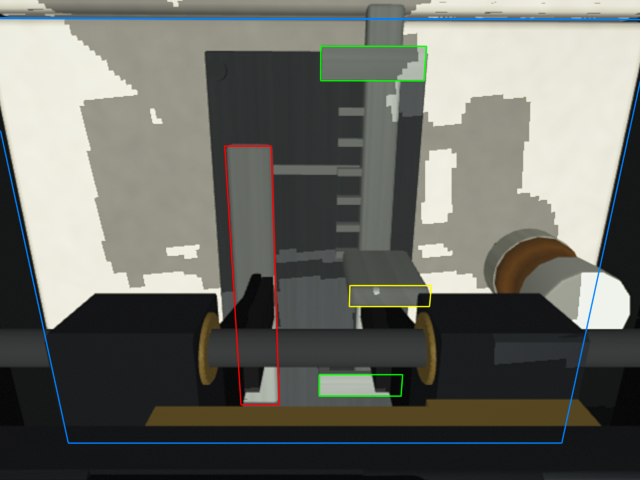

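The bolt is past the first gap, the tab face is near -71 mm, and the catch is still down. I'll continue the push.

Request:
jog_arm:
  rows: "0.43 0.006 0 0.0005 0 0 0;0.43 0.012 0 0.0005 0 0 0;0.43 0.018 0 0.0005 0 0 0;0.43 0.024 0 0.0005 0 0 0;0.43 0.03 0 0.0005 0 0 0;0.43 0.036 0 0.0005 0 0 0;0.43 0.042 0 0.0005 0 0 0;0.43 0.048 0 0.0005 0 0 0;0.43 0.054 0 0.0005 0 0 0;0.43 0.06 0 0.0005 0 0 0;0.43 0.06 0 0.0005 0 0 0"

```text
time_s: 6.32
position: [0.5108, -0.2661, 0.1325]
tcp_rot: [[0.096, 0.995, 0.002], [0.995, -0.096, -0.004], [-0.004, 0.002, -1.0]]
force: [-0.9, -4.8, 5.7]
opening: 0.43
grasp_force: 3.4
```

Request:
jog_arm:
  rows: "0.43 0.003 0 0 0 0 0;0.43 0.006 0 0 0 0 0;0.43 0.009 0 0 0 0 0;0.43 0.009 0 0 0 0 0"

```text
time_s: 6.65
position: [0.511, -0.2657, 0.1326]
tcp_rot: [[0.095, 0.995, 0.001], [0.995, -0.095, -0.011], [-0.011, 0.003, -1.0]]
force: [-4.8, -15.6, 2.6]
opening: 0.431
grasp_force: 8.9
```

Run:
```python
from h import *
v=np.load("pose.npy")
im=draw("wrist",v[0],v[1:],-39,"",20)
cv2.imwrite("pics/w6.png",im)
s=bot.read_state();print(s["position"],s["force"])
```

```text
[ 0.51094804 -0.26570173  0.13261672] [ -4.71763874 -14.56813905   2.33584738]
```

View pics/w6.png

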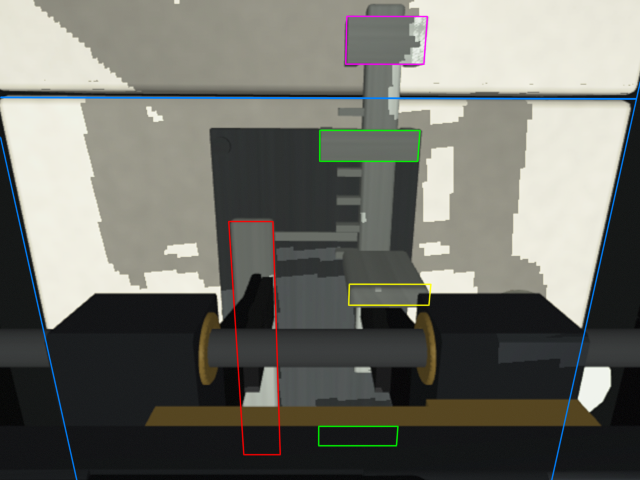

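The nose is through the keeper and the bolt is against its stop at 15 N. I'll press firmly for a moment, back off the tab and rise.

Request:
jog_arm:
  rows: "0.43 0 0 0.002 0 0 0;0.43 0 0 0.002 0 0 0;0.43 0 0 0.002 0 0 0;0.43 -0.005 0 0.002 0 0 0;0.43 -0.012 0 0.002 0 0 0;0.43 -0.016 0 0.002 0 0 0;0.43 -0.016 0 -0.004 0 0 0;0.43 -0.016 0 -0.012 0 0 0;0.43 -0.016 0 -0.02 0 0 0;0.43 -0.016 0 -0.05 0 0 0;0.43 -0.016 0 -0.11 0 0 0;0.43 -0.016 0 -0.18 0 0 0;0.43 -0.016 0 -0.2 0 0 0;0.43 -0.016 0 -0.2 0 0 0;0.43 -0.016 0 -0.2 0 0 0"

```text
time_s: 7.95
position: [0.5091, -0.2671, 0.2312]
tcp_rot: [[0.097, 0.995, -0.002], [0.995, -0.097, 0.001], [0.001, -0.002, -1.0]]
force: [-0.3, -0.7, 0.0]
opening: 0.427
grasp_force: 0.0
```

Run:
```python
from h import *
v=np.load("pose.npy")
im=draw("wrist",v[0],v[1:],-39,"",29)
cv2.imwrite("pics/w7.png",im)
s=bot.read_state();print(s["position"],s["force"])
```

```text
[ 0.50858611 -0.26675753  0.23016922] [ 0.10301081  0.34718528 -0.99670939]
```

View pics/w7.png

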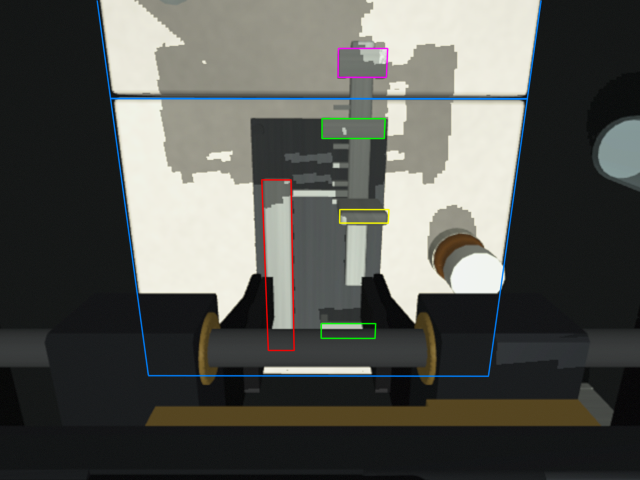

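The overlay fits the catch at its full-up height, the tab in its home position and the nose through the keeper, with the jar still standing. I'll hand in.

```bash
python3 -c "
from rig import bot
print(bot.hand_in())"
```

```text
the job is handed in; nothing more can be done
None
```

The job is handed in with no verdict returned: the last wrist picture showed the bolt home through the keeper, the catch sprung up and the lid shut, with the jar standing (vial and flask out of view, never approached).

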